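# Sweep the loose tube caps into the bench tray

## Robot

A 6-joint arm with a two-finger parallel gripper is mounted at the origin on the work surface; the furniture and walls round the work are solid. World frame = base frame: x ahead of the robot, y to its left, z up, the work surface at z = 0. Lengths are in m, angles in rad, forces in N, time in s.
With the tool pointing down it reaches from about 0.4 to 0.825 m from the base axis. Payload 7 kg.
Tool frame: the origin (TCP) lies at the very end of the fingers, on their centre line; the grasp point (between the pads) lies grip_depth behind it (grip_depth is the distance from the TCP to the grasp point, in m); x points along the fingers, y is the direction in which the jaws open and shut, and the axes are right-handed (so a half turn about x gives the same grasp; the last joint's range is limited). The gripper opens to 88 mm and grips with 3 to 60 N. Pads are 19 mm wide; open, the fingers measure 130 mm over their backs; the gripper's body (78 mm by 193 mm) begins 47 mm behind the grasp point.
Start: joints at [1.006, 0.359, 0.012, 0, -1.224, -0.288], TCP at [0.508, 0.444, 0.227] pointing down, gripper open.
Joint ranges: [-3.07, 3.07], [-1.43, 2.12], [-1.02, 1.25], [-3.03, 1.67], [-3.05, -0], [-3.03, 3.03]. Speed limits (rad/s): [2.39, 2.39, 3.01, 3.14, 3.14, 3.14].

## Interface

Orientations are given as a 3x3 rotation matrix whose columns are the frame's x, y, z axes.
In Python, from workcell import state, read_camera, get_calibration, close_job, grip_depth gives the robot as it stands.
- The arm moves only by the shell command python3 -m creep 'ROWS' [OPENING] [FORCE]. ROWS is JSON, one flat list of numbers, 4 for each row, row after row: the shift along the tool's x, y, z in mm, then the turn about the tool's x in degrees. A call has 1 to 5 rows; each row shifts and turns the commanded pose from where the row before left it, along the tool's axes as they then stand; what a row does not reach is not made up. A row lasts 1/12 s, in which the tool goes at most 41.7 mm and 7.16 degrees, less where a joint would pass 70% of its speed; a pose out of reach is approached as far as the arm can. A call with a gripper value outside its range is refused whole. OPENING is the closure in counts, from 0 (fully open) to 255 (shut), set as the call begins (- or left out, the last holds). The fingers move at their own pace and stop on an object; FORCE is the grip in N (left out, the last holds). Time passes only in rows, so rows that do not move let the fingers close. It gives the time, the measured TCP pose, the force and the opening at its end, in the units of the state.
- state(): the state, without advancing time (a new reading comes with each control period).
- read_camera(name): name is "scene" or "top"; returns the picture (480x640x3 uint8, red, green, blue); there is no depth.
- get_calibration(name): a dict with "K" (3x3 intrinsics, pixels), "pose" (4x4, takes a point from camera to world coordinates). Camera axes: x right, y down, z forward; pixel columns grow to the right and rows downward; lengths in m; the calibration is good to about 2 mm. A picture is of the moment at which its call begins. get_calibration takes no time and is no camera call.
- close_job(): hands the job in, once; it reports no verdict.
The state is a dict: "t": time; "joint_pos": joint angles; "joint_velocities": joint speeds; "tau": joint torques, N m; "tool_pos": TCP position; "ee_rot": TCP orientation; "wrist_force": force on the tool from outside, world axes, zero at the start; "ft_torque": the same for the moment, N m; "opening": finger opening in m.
Only numpy, scipy, OpenCV 4.12 (cv2) and the standard library are available. Lean on these libraries where they do the work, as an engineer would, in place of code of your own. Each camera call takes 0.05 s, during which the arm holds its last target. There are 200 camera calls.

## Task

Sweep the two loose blue caps over the bench, up the ramp of the aluminium tray and right in, so that both lie flat on the tray's floor beyond the ramp. Only push them with the fingers, do not pick either of them up, and leave the two glass vials standing and everything else where it is.

Things in the scene. Friction and masses are not known exactly. Their poses are not given: they have to be found in the camera images.
- tray: flat aluminium tray fixed to the bench, 140 mm wide (y), open at its -x side: sweep in along its +x. Origin on the bench under the middle of the floor, z up. Floor 3 mm above the bench, from x = -45 to the back wall at x = +41 mm; side walls' inner faces at y = -66 and +66 mm from x = -48 mm on. Walls 4 mm thick, 22 mm high. Low screw tabs stick out 16 mm at both sides
- tray_mouth (a point): foot of the tray's ramp on the bench, mid-width, 70 mm before the tray's origin; axes as the tray's. The ramp, full width, rises 3 mm over 25 mm. The caps and a vial stand in a rough row in front of it, centres 40 to 85 mm away along -x and within 60 mm either side of the middle
- cap_a: loose blue screw cap of a sample tube, 34 mm across, 16 mm high, about 12 g, lying flat with its open side up; origin at the centre of its underside, z up. To be swept into the tray.
- cap_b: loose blue screw cap of a sample tube, 34 mm across, 16 mm high, about 12 g, lying flat with its open side up; origin at the centre of its underside, z up. To be swept into the tray.
- vial_white: small glass vial with a white screw cap, 25 mm across, 60 mm tall, standing loose in a rough row with the two blue caps (at least 50 mm from centre to centre), at its middle or either end; origin at the centre of its underside, z up. Leave it standing where it is
- vial_black: glass vial with a black screw cap, 29 mm across, 64 mm tall, standing loose to the right of the tray; origin at the centre of its underside, z up. Leave it standing where it is
- timer: white bench timer, 31 x 66 x 58 mm high, loose; origin at the centre of its underside. Leave it
- tape: roll of masking tape lying flat, 104 mm across, 25 mm high, loose; origin at the centre of its underside. Leave it
- marker: blue and white marker pen lying on the bench, 135 mm long (its y), 17 mm thick, loose; origin at the middle of its underside. Leave it
Things that resemble listed ones, but are neither listed nor needed, are in the scene too. There is more than one size of the tray; the job needs the larger.

How it is judged:
At the end, for the whole second after the job is handed in: Both caps lie flat (within 0.15 rad) and at rest on the tray floor, their centres beyond tray x = -30 mm and between the walls; both vials stand upright (0.2 rad) within 20 mm of their place; timer, tape and marker are within 25 mm of theirs (x of cap_a in the frame of tray between -0.03 and 0.042 m and y of cap_a in the frame of tray between -0.066 and 0.066 m and z of each of cap_a, cap_b in the frame of tray below 0.008 m and angle between each of cap_a, cap_b's own z axis and vertical below 0.15 rad and linear speed of each of cap_a, cap_b below 0.01 m/s and x of cap_b in the frame of tray between -0.03 and 0.042 m and y of cap_b in the frame of tray between -0.066 and 0.066 m and angle between each of vial_white, vial_black's own z axis and vertical below 0.2 rad and distance of each of vial_white, vial_black from where it was at the start of the episode below 0.02 m and distance of each of timer, tape, marker from where it was at the start of the episode below 0.025 m); the robot touches nothing.
It fails at once if a cap is lifted off the bench (its underside more than 25 mm up) instead of being swept (height (world z) of any of cap_a, cap_b above 0.025 m).
It fails at once if a vial is tipped by more than 0.4 rad or shifted by more than 20 mm (angle between any of vial_white, vial_black's own z axis and vertical above 0.4 rad or distance of any of vial_white, vial_black from where it was at the start of the episode above 0.02 m).
It fails at once if another thing on the bench is shifted by more than 25 mm (distance of any of timer, tape, marker from where it was at the start of the episode above 0.025 m).
It also fails if it takes over 45 s, if anything falls off the work surface, if the arm or the gripper's body presses on something with over 40 N, if the wrist force passes 120 N, or if a joint passes its speed limit or range.

## Working session

There is one attempt and no reset: what is moved stays moved. The work goes in short steps, Python scripts to look and compute and a shell command to move; the robot and the scene stay as the last step left them, time stands still between calls to the robot, and variables do not carry over. Pictures are saved under pics/ and viewed, about 8 in all and at most 12, crops included, and the job is handed in when it is done.

```bash
mkdir -p pics; cat > h.py <<'E'
import numpy as np,cv2
from workcell import state,read_camera,get_calibration,close_job,grip_depth
def snap(n,f):
    im=read_camera(n); cv2.imwrite(f,im[:,:,::-1]); return im
def ray(n,u,v,z):
    c=get_calibration(n);K=np.array(c["K"]);P=np.array(c["pose"])
    d=P[:3,:3]@np.linalg.solve(K,[u,v,1]);o=P[:3,3]
    return o+d*(z-o[2])/d[2]
def proj(n,p):
    c=get_calibration(n);K=np.array(c["K"]);P=np.array(c["pose"])
    q=K@(P[:3,:3].T@(np.array(p)-P[:3,3]));return q[:2]/q[2]
E
python3 - <<'E'
from h import *
for n in("top","scene"):
    snap(n,f"pics/{n}0.png");print(n,np.round(get_calibration(n)["pose"],3).tolist(),np.round(get_calibration(n)["K"],0).tolist())
s=state();print(s["t"],np.round(s["tool_pos"],3),np.round(s["ee_rot"],3).tolist(),s["opening"],grip_depth)
E
```

```text
top [[-0.014, -0.996, 0.09, 0.347], [-1.0, 0.014, 0.0, 0.081], [-0.002, -0.09, -0.996, 0.996], [0.0, 0.0, 0.0, 1.0]] [[554.0, 0.0, 332.0], [0.0, 554.0, 237.0], [0.0, 0.0, 1.0]]
scene [[0.991, -0.077, 0.11, 0.304], [-0.134, -0.569, 0.811, -0.668], [0.0, -0.818, -0.575, 0.583], [0.0, 0.0, 0.0, 1.0]] [[575.0, 0.0, 313.0], [0.0, 575.0, 231.0], [0.0, 0.0, 1.0]]
0.1 [0.508 0.444 0.226] [[-0.001, -0.753, -0.658], [-0.001, -0.658, 0.753], [-1.0, 0.001, -0.0]] 0.08796942592172566 0.0188
```

View pics/top0.png

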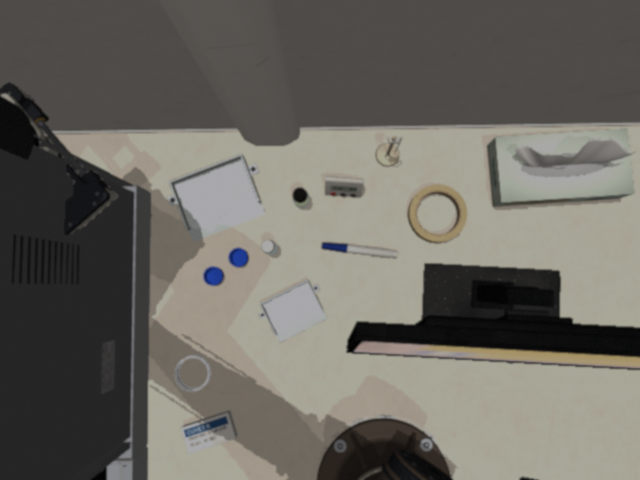

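View pics/scene0.png

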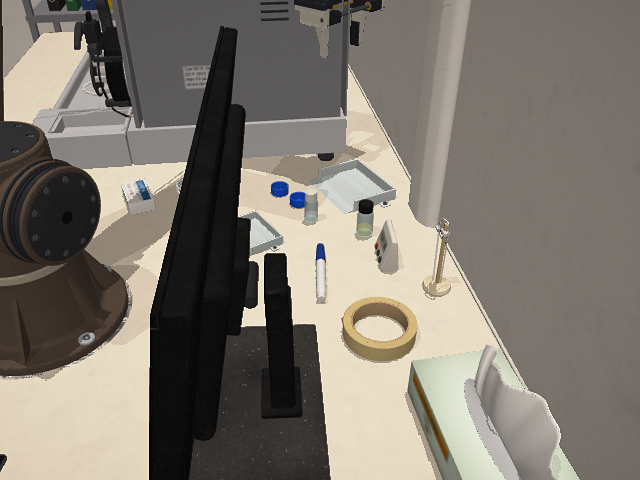

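Candidates in the top view: two trays, the large one at (217,195) and the small one at (293,310). The large one is the one meant, since it is wider and has the caps in front of its ramp. The caps are at (214,276) and (239,258), the white vial is at the right end at (269,247), and the black vial is at (300,197). I'll enlarge that area and measure.

```bash
python3 - <<'E'
from h import *
im=cv2.imread("pics/top0.png")
c=cv2.resize(im[140:300,150:320],None,fx=4.5,fy=3.75*1.2,interpolation=cv2.INTER_CUBIC)[:600]
c=cv2.resize(im[145:295,150:325],None,fx=4,fy=4,interpolation=cv2.INTER_CUBIC);cv2.imwrite("pics/crop.png",c)
hsv=cv2.cvtColor(im,cv2.COLOR_BGR2HSV)
m=cv2.inRange(hsv,(105,150,60),(130,255,255));n,l,st,ce=cv2.connectedComponentsWithStats(m)
for i in range(1,n):
    if st[i,4]>30: print(st[i],ce[i].round(1),ray("top",*ce[i],0.012).round(4))
E
```

```text
[323 244  23   7 110] [335.1 246.6] [0.4184 0.076  0.012 ]
[230 249  18  17 236] [238.2 257.1] [0.4021 0.2485 0.012 ]
[205 268  18  17 243] [213.2 275.8] [0.3695 0.2928 0.012 ]
[210 418  16   9  68] [218.1 422.2] [0.1164 0.283  0.012 ]
```

View pics/crop.png

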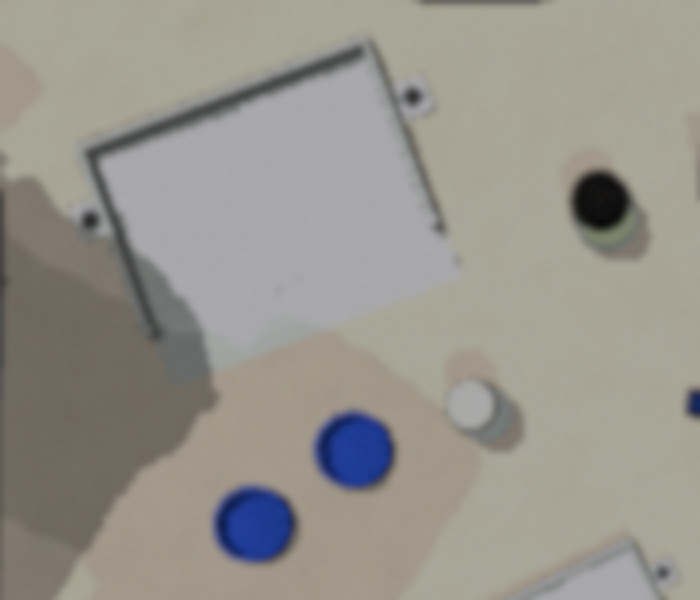

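```bash
python3 - <<'E'
from h import *
f=lambda u,v,z:ray("top",150+u/4,145+v/4,z)[:2]
R=f(462,275,0);L=f(172,383,0);BR=f(370,40,.022);BL=f(83,150,.022)
print("R,L",R,L,np.linalg.norm(R-L),"B",BR,BL,np.linalg.norm(BR-BL))
m=(R+L)/2;b=(BR+BL)/2
print("mouth",m,"back",b,np.linalg.norm(b-m),"should 115")
y1=(L-R);y2=BL-BR
print(np.degrees([np.arctan2(-y[0],y[1]) for y in(y1,y2)]),np.degrees(np.arctan2(*(b-m)[::-1])))
yaw=np.mean([np.arctan2(-y[0],y[1]) for y in(y1,y2)]+[np.arctan2(*(b-m)[::-1])])
c,s=np.cos(yaw),np.sin(yaw);A=np.array([[c,s],[-s,c]]);X=np.array([c,s])
o=((m+70*X/1e3)+(b-45*X/1e3))/2
print("yaw",np.degrees(yaw),"origin",o)
for n,p in dict(a=ray("top",213.2,275.8,.012)[:2],b=ray("top",238.2,257.1,.012)[:2],vw=f(470,405,.06),vb=f(600,200,.064),tool=state()["tool_pos"][:2]).items(): print(n,p,"tray mm",(A@(p-o)*1000).round(1))
E
```

```text
R,L [0.48080148 0.20118039] [0.433507   0.33225683] 0.1393477728676243 B [0.58445921 0.23939128] [0.53638666 0.36729999] 0.13664408717079848
mouth [0.45715424 0.26671861] back [0.56042294 0.30334563] 0.1095717226314408 should 115
[19.84025265 20.59796795] 19.52842126587603
yaw 19.988880622763464 origin [0.52053558 0.2893051 ]
a [0.36957727 0.29285202] tray mm [-140.7   54.9]
b [0.40215426 0.24854675] tray mm [-125.2    2.2]
vw [0.41719895 0.19074302] tray mm [-130.8  -57.3]
vb [0.50356431 0.13466397] tray mm [ -68.8 -139.5]
tool [0.50806379 0.44375095] tray mm [ 41.1 149.4]
```

Only the right-hand crop matters: the large tray is yawed about 20°. In tray mm, cap A is at (-141,55), cap B at (-125,2), the white vial at (-131,-57) and the black vial at (-69,-140). The small tray isn't needed. The plan is to leave a gap of about 22 mm between the fingers so each cap nests in it, sweep B first to y of about -25, then A to y of about +25.

```bash
python3 -m creep '[0,30,-8,0, 0,30,-8,0, 0,30,-8,0, 0,30,-8,0, 0,30,-8,0]' 190 20; python3 -m creep '[0,30,-8,0, 0,30,-9,0, 0,27,-10,0, 0,0,0,-6.9, 0,0,0,-6.9]'; python3 -m creep '[0,0,0,-6.9,0,0,0,-6.9,0,0,0,-6.9,0,0,0,-6.9,0,0,0,-6.9]'; python3 -m creep '[0,0,0,-6.9,0,0,0,-6.9,0,0,0,-6.9,0,0,0,0,0,0,0,0]'
cat >> h.py <<'E'
def tr(p,yaw=np.radians(19.99),o=(.52054,.28931)):
    c,s=np.cos(yaw),np.sin(yaw);return (np.array([[c,s],[-s,c]])@(np.array(p)[:2]-o)*1000).round(1)
def rep():
    s=state();R=s["ee_rot"];print("t",s["t"],"tray",tr(s["tool_pos"]),"z",round(s["tool_pos"][2]*1e3,1),"yangle",np.degrees(np.arctan2(R[1][1],R[0][1])).round(1),"gap",s["opening"],"F",np.round(s["wrist_force"],1))
E
python3 -c "
from h import *
rep()"
```

```text
t: 0.52
tool_pos: [0.4207, 0.3138, 0.2259]
ee_rot: [[-0.001, -0.753, -0.658], [-0.001, -0.658, 0.753], [-1.0, 0.001, -0.0]]
wrist_force: [0.5, 0.4, 0.1]
opening: 0.0599
t: 0.93
tool_pos: [0.3731, 0.2363, 0.227]
ee_rot: [[0.0, -0.571, -0.821], [0.001, -0.821, 0.571], [-1.0, -0.001, 0.0]]
wrist_force: [0.0, 1.8, 1.5]
opening: 0.0271
t: 1.35
tool_pos: [0.3737, 0.2374, 0.2263]
ee_rot: [[-0.0, -0.004, -1.0], [-0.0, -1.0, 0.004], [-1.0, 0.0, 0.0]]
wrist_force: [-0.5, 0.1, -0.6]
opening: 0.0225
t: 1.77
tool_pos: [0.3738, 0.2375, 0.2264]
ee_rot: [[-0.0, 0.341, -0.94], [-0.0, -0.94, -0.341], [-1.0, 0.0, 0.0]]
wrist_force: [-0.4, -0.0, -0.5]
opening: 0.0222
t 1.7667 tray [-155.6    1.5] z 226.4 yangle -70.1 gap 0.022247755547743546 F [-0.4 -0.  -0.5]
```

```bash
python3 -m creep '[40,0,10,0, 40,2,0,0, 40,0,0,0, 40,0,0,0, 30,0,0,0]' >/dev/null; python3 -m creep '[0,0,0,0,0,0,0,0]' >/dev/null; python3 - <<'E'
from h import *
rep()
a=snap("top","pics/t1.png");b=snap("scene","pics/s1.png")
c=[cv2.resize(x[:,:,::-1],None,fx=3,fy=3,interpolation=cv2.INTER_CUBIC) for x in (a[150:330,150:280],b[120:300,200:330])]
cv2.imwrite("pics/c1.png",np.hstack(c))
E
```

```text
t 2.35 tray [-166.2   -1.2] z 35.9 yangle -70.0 gap 0.021746034984558342 F [0.5 0.7 0.9]
```

View pics/c1.png

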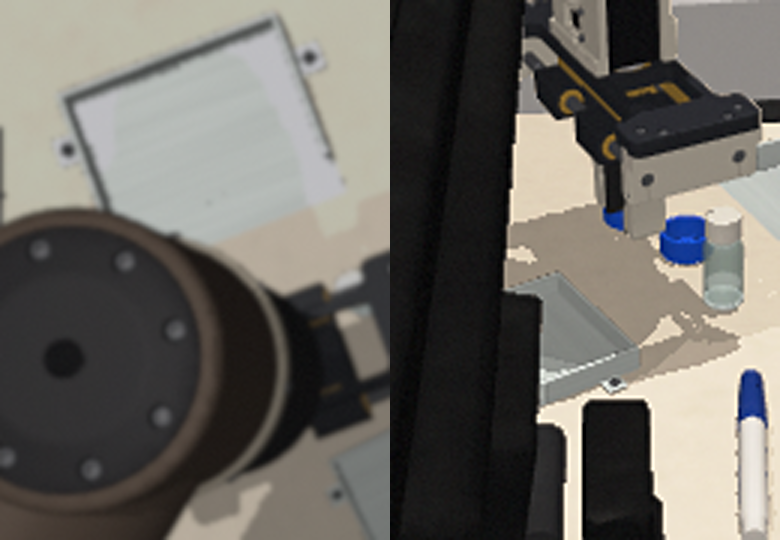

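Both fingers hang behind cap B, clear of the white vial (crop (725,260)) and cap A (crop (615,215)). I'll lower them and sweep.

```bash
python3 -m creep '[14,0,0,0, 14,0,0,0, 0,0,0,0, 0,0,-8,0, 0,0,-8,0]'|grep -E 'tool_pos|force'; python3 -c "
from h import *
rep()"; python3 -m creep '[0,0,-9,0,0,0,-9,0,0,0,-9,0,0,0,-9,0,0,0,-9,0]'|grep -E 'tool_pos|force'; python3 -m creep '[0,3,-10,0,0,3,-10,0,0,4,-10,0,0,4,-10,0,0,4,-10,0]'|grep -E 'tool_pos|force';python3 -c "
from h import *
rep()"
```

```text
tool_pos: [0.3815, 0.2392, 0.0104]
wrist_force: [0.1, 0.4, -0.2]
t 2.8667 tray [-147.8    0.4] z 10.4 yangle -69.8 gap 0.0225986096020397 F [ 0.1  0.4 -0.2]
tool_pos: [0.4236, 0.2537, 0.0086]
wrist_force: [-0.2, 0.7, -0.3]
tool_pos: [0.4767, 0.2534, 0.0084]
wrist_force: [0.2, 0.6, -0.2]
t 3.7 tray [-53.4 -18.8] z 8.4 yangle -69.9 gap 0.022429419820313285 F [ 0.2  0.6 -0.2]
```

```bash
python3 -m creep '[0,3,-10,0,0,2,-10,0,0,0,-10,0,0,0,-8,0,0,0,-6,0]'|grep -E 'force'; python3 -m creep '[0,0,-4,0,0,0,-2,0,0,0,0,0,0,0,0,0]'|grep -E 'force'; python3 - <<'E'
from h import *
rep()
a=snap("top","pics/t2.png");b=snap("scene","pics/s2.png")
c=[cv2.resize(x[:,:,::-1],None,fx=3,fy=3,interpolation=cv2.INTER_CUBIC) for x in (a[150:310,150:280],b[140:300,270:400])]
cv2.imwrite("pics/c2.png",np.hstack(c))
E
```

```text
wrist_force: [-0.3, -0.7, -0.3]
wrist_force: [0.1, -0.3, 0.1]
t 4.45 tray [ -4.7 -23. ] z 8.5 yangle -69.9 gap 0.022662648064267817 F [ 0.1 -0.3  0.1]
```

View pics/c2.png

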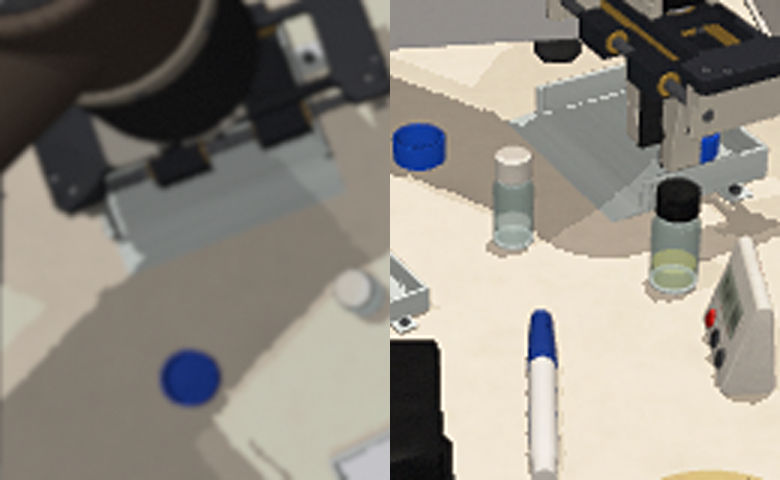

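Cap B (scene crop (708,148)) is in the tray ahead of the fingers, both vials stand, and cap A hasn't moved. Next I'll retreat upward and go behind cap A at tray (-178,55).

```bash
python3 -m creep '[0,0,12,0,-30,0,0,0,-40,0,0,0,-30,0,0,0,0,-20,35,0]'|grep force; python3 -m creep '[0,-20,35,0,0,-20,35,0,0,-18,35,0,0,0,23,0,0,0,0,0]'|grep force;  python3 - <<'E'
from h import *
rep()
im=snap("top","pics/t3.png")[:,:,::-1]
m=cv2.inRange(cv2.cvtColor(im.copy(),cv2.COLOR_BGR2HSV),(105,150,60),(130,255,255));n,l,st,ce=cv2.connectedComponentsWithStats(m)
for i in range(1,n):
    if st[i,4]>30: print(st[i],tr(ray("top",*ce[i],0.012)))
E
```

```text
wrist_force: [0.8, 4.0, 2.0]
wrist_force: [-0.6, -1.2, 0.6]
t 5.3833 tray [-183.7   54. ] z 108.7 yangle -69.7 gap 0.02237206776115673 F [-0.6 -1.2  0.6]
[216 169  18  18 240] [ 18.7 -24.3]
[323 244  23   7 108] [-168.9 -165.5]
[211 419  15   8  64] [-382.2  132.5]
```

```bash
python3 -m creep '[35,0,0,0,35,0,0,0,30,0,0,0,0,0,0,0,0,0,-8,0]'|grep -E 'tool_pos|force'; python3 -m creep '[0,0,-8,0,0,0,-8,0,0,3,-9,0,0,4,-9,0,0,4,-9,0]'|grep -E 'tool_pos|force'; python3 -m creep '[0,4,-9,0,0,4,-9,0,0,4,-9,0,0,4,-9,0,0,3,-9,0]'|grep -E 'tool_pos|force';python3 -c "
from h import *
rep()"
```

```text
tool_pos: [0.34, 0.2801, 0.0077]
wrist_force: [-0.1, -0.1, 0.1]
tool_pos: [0.3864, 0.2868, 0.0095]
wrist_force: [0.4, 0.4, -0.2]
tool_pos: [0.4346, 0.2837, 0.0085]
wrist_force: [-0.4, -0.0, 0.1]
t 6.6833 tray [-82.7  24.1] z 8.5 yangle -69.9 gap 0.022434148287394876 F [-0.4 -0.   0.1]
```

```bash
python3 -m creep '[0,0,-10,0,0,0,-10,0,0,0,-10,0,0,0,-10,0,0,0,-10,0]'|grep force; python3 -m creep '[0,0,-8,0,0,0,-4,0,0,0,-2,0,0,0,0,0,0,0,0,0]'|grep force; python3 -c "
from h import *
rep()"; python3 -m creep '[0,0,12,0,-30,0,0,0,-40,0,0,0,-30,0,0,0,0,0,40,0]'|grep force; python3 -m creep '[0,0,40,0,0,0,40,0,0,0,40,0,0,0,0,0,0,0,0,0]'|grep force;  python3 - <<'E'
from h import *
rep()
im=snap("top","pics/t4.png")[:,:,::-1];b=snap("scene","pics/s4.png")
m=cv2.inRange(cv2.cvtColor(im.copy(),cv2.COLOR_BGR2HSV),(105,150,60),(130,255,255));n,l,st,ce=cv2.connectedComponentsWithStats(m)
for i in range(1,n):
    if st[i,4]>30: print(st[i],tr(ray("top",*ce[i],0.012)))
c=[cv2.resize(x,None,fx=3,fy=3,interpolation=cv2.INTER_CUBIC) for x in (im[140:300,150:280],b[140:300,270:400,::-1])]
cv2.imwrite("pics/c4.png",np.hstack(c))
E
```

```text
wrist_force: [0.5, -0.6, -0.2]
wrist_force: [0.1, -0.3, 0.8]
t 7.5167 tray [-19.8  24.9] z 8.5 yangle -69.9 gap 0.02230902403745944 F [ 0.1 -0.3  0.8]
wrist_force: [1.5, 2.7, 1.9]
wrist_force: [1.0, 0.3, 0.7]
t 8.35 tray [-193.4   24.3] z 109.2 yangle -69.7 gap 0.022441724605451237 F [1.  0.3 0.7]
[216 169  18  18 240] [ 18.7 -24.3]
[194 186  18  18 239] [ 3.6 23.9]
[323 244  23   7 108] [-168.9 -165.5]
[210 419  16   8  65] [-382.1  132.8]
```

View pics/c4.png

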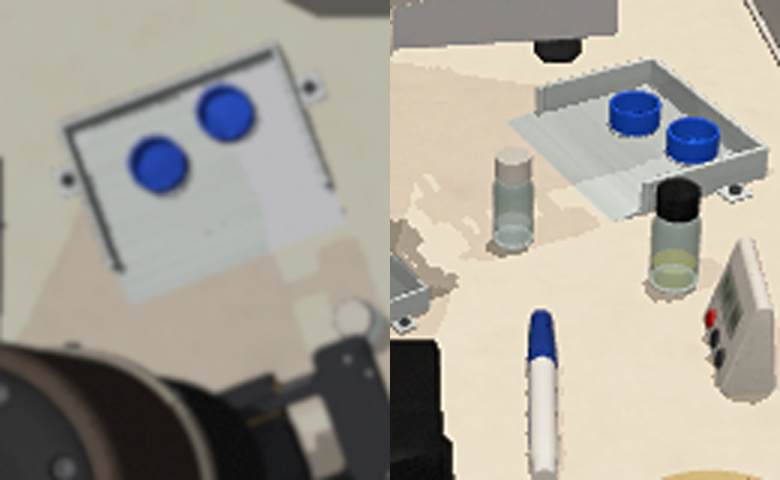

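Both caps lie flat well inside the tray, at crop (158,165) and (226,113). The vials, timer and marker are where they were, and the arm is clear, so I'm handing in.

```bash
python3 -c "
from h import *
close_job()"
```

```text
the job is handed in; nothing more can be done
```

I swept both caps up the ramp into the larger tray, one at a time, and handed the job in at about 8.5 s of the 45 s. I pushed with the two fingertips about 22 mm apart so each cap nested between them, and neither cap was picked up.

In the last pictures, the caps lie flat on the tray floor at about (4, 24) mm for cap A and (19, -24) mm for cap B in the tray frame. Both vials stand, and the timer and marker look unmoved. The tape is only partly in my final crop, and I judged it undisturbed because the arm never went near it. The gripper hung clear at about 109 mm height, and wrist forces read only a few newtons. No check failed or disagreed.

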